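# Stack the last case and bolt the sprung gate

## Task

Stack the blue-lidded instrument case squarely and flat on top of the two grey-lidded cases in the wooden rack and let it go. Then, by the red handle, draw the gate's bolt back, swing the sprung yellow gate shut against its spring and hold it there while you slide the bolt fully home behind the steel lip of the keeper, so that the gate stays shut when you let go. Never let the gate fly back on its spring, do not topple the column and leave the other things on the bench where they are.

Things in the scene. Friction and masses are not known exactly. Their poses are not given: they have to be found in the camera images.
- case_blue_mid (a point): Centre (half-way up) of the loose blue-lidded aluminium case to be stacked: a closed box 110 mm long (x) by 64 mm wide (y) by 40 mm high (z), 0.20 to 0.35 kg, black end plates, blue lid on top. It stands on the bench to the robot's right, to be taken across its 64 mm width from above. At least 30 mm are free along its sides.
- case_second_mid (a point): Centre (half-way up) of the upper grey-lidded case, same size and axes as the blue one, loose, standing squarely on the lower grey case; its top is 20 mm above this point. The blue case goes on top of it (blue centre 40 mm above this point, long sides parallel, either way round).
- case_low_mid (a point): Centre (half-way up) of the lowest case, grey lid, same size, loose, standing on the rack floor.
- rack_seat (a point): Point on the rack floor (12 mm above the bench) at mid-bay, under the column. The rack is fixed. Axes: x along the cases' long side, from the hinge towards the keeper; y from the gate side into the bay; z up. Walls 62 mm above the bench at both x ends and the +y side, below the second case's top (92 mm above the bench); the gate closes the -y side.
- gate_hinge (a point): Point on the gate's vertical hinge axis at the height of the handle's grip point (163 mm above the bench); fixed to the rack, 95 mm along -x and 60 mm along -y from rack_seat, with the rack's axes.
- bolt_grip (a point): Grip point of the bolt's upright red handle, a round bar 24 mm across, from 112 to 187 mm above the bench; this point is on its axis at 163 mm (nothing near is higher than 135 mm). Its distance from the hinge axis is 125 mm + the bolt's joint value. Axes: x from the hinge along the gate, z up. Holding this handle swings the gate and slides the bolt.
- gate (a joint): Angle of the yellow gate (frame 170 mm long, 28 to 96 mm above the bench), rad: 0 = shut on its stop, along the rack's x from the hinge; 1.10 = fully open, swung clockwise seen from above (towards the rack's -y). A torsion spring pushes it open: 0.31 N m when open, 0.70 N m when shut (5.6 N at the handle). Bolted, it may rest at up to 0.035.
- bolt (a joint): Slide of the steel bolt along the gate, m: 0 = drawn fully back (to the hinge), 0.040 = fully home. About 2 N, stays where left; may start partly out. Its 12 mm square rod ends 175 mm + this value from the hinge axis; the keeper's lip spans 185 to 215 mm from it, so the gate shuts only with this value under 0.010, and the rod passes behind the lip only with the gate under 0.03 rad.
- offcut_mid (a point): Centre of a loose wooden offcut 115 x 58 x 30 mm, near the blue case; leave it.
- jar_foot (a point): Centre of the underside of a glass jar with a steel cap, 68 mm across, 100 mm high; leave it.
- driver_grip (a point): Grip of a screwdriver 180 mm long lying on the bench; leave it.
- tape_foot (a point): Centre of the underside of a blue tape roll 90 mm across, 22 mm high; leave it.
- carton_foot (a point): Centre of the underside of a small cardboard carton 70 x 55 x 45 mm near the robot; leave it.
Not all that is in view belongs to the job. What is shaped like the part that bears case_blue_mid but orange or pink is not meant.

How it is judged (in metres and radians):
On the way, in this order (a step that is already met when the one before it is completed fails the run):
1. the blue case stands squarely on the column, let go, with the gate still open (horizontal distance between case_blue_mid and case_second_mid below 0.01 m and angle between the x axis of case_blue_mid and the x axis of case_second_mid, either way round below 0.12 rad and z of case_blue_mid in the frame of rack_seat between 0.095 and 0.105 m and angle between case_blue_mid's own z axis and vertical below 0.05 rad and horizontal distance between case_second_mid and case_low_mid below 0.01 m and angle between the x axis of case_second_mid and the x axis of case_low_mid, either way round below 0.12 rad and horizontal distance between case_low_mid and rack_seat below 0.015 m and z of case_second_mid in the frame of rack_seat between 0.055 and 0.065 m and z of case_low_mid in the frame of rack_seat below 0.025 m and contact force between the fingers and case_blue below 0.1 N and value of joint gate above 0.9 rad), for 0.2 s.
2. the gate is swung shut with the bolt still drawn back (value of joint gate below 0.04 rad and value of joint bolt below 0.015 m), for 0.1 s.
At the end, for the whole second after the job is handed in: The blue case stands flat on the second (within 10 mm, 0.12 rad of square, tilt under 0.05 rad, at its height within 5 mm), the second likewise on the lowest, which is within 15 mm of mid-bay, all at rest; gate shut (under 0.05 rad), still, with the bolt over 30 mm home (horizontal distance between case_blue_mid and case_second_mid below 0.01 m and angle between the x axis of case_blue_mid and the x axis of case_second_mid, either way round below 0.12 rad and z of case_blue_mid in the frame of rack_seat between 0.095 and 0.105 m and angle between case_blue_mid's own z axis and vertical below 0.05 rad and horizontal distance between case_second_mid and case_low_mid below 0.01 m and angle between the x axis of case_second_mid and the x axis of case_low_mid, either way round below 0.12 rad and horizontal distance between case_low_mid and rack_seat below 0.015 m and z of case_second_mid in the frame of rack_seat between 0.055 and 0.065 m and z of case_low_mid in the frame of rack_seat below 0.025 m and linear speed of each of case_blue, case_second, case_low below 0.02 m/s and value of joint gate below 0.05 rad and value of joint bolt above 0.03 m and velocity of joint gate between -0.1 and 0.1 rad/s); the robot touches nothing.
It fails at once if the gate flies back on its spring (opening faster than 2.5 rad/s) (velocity of joint gate above 2.5 rad/s).
It fails at once if a case of the column is toppled (angle between any of case_second_mid, case_low_mid's own z axis and vertical above 0.4 rad).
It fails at once if another thing on the bench is moved by more than 30 mm (distance of any of offcut_mid, jar_foot, driver_grip, tape_foot, carton_foot from where it was at the start of the episode above 0.03 m).
It also fails if it takes over 51 s, if anything falls off the work surface, if the arm or the gripper's body presses on something with over 40 N, if the wrist force passes 120 N, or if a joint passes its speed limit or range.

## Robot

A 6-joint arm with a two-finger parallel gripper is mounted at the origin on the work surface. World frame = base frame: x ahead of the robot, y to its left, z up, the work surface at z = 0. Lengths are in mm, angles in rad, forces in N, time in s.
With the tool pointing down it reaches from about 300 to 775 mm from the base axis. Payload 14.6 kg.
Tool frame: the origin (TCP) lies on the centre line of the jaws, within the pads' length; the fingertips stand ahead of it and the grasp point (between the pads) is the TCP (manip.tip_reach is the z of the fingertips in the tool frame, in mm); z points along the fingers, y is the direction in which the jaws open and shut (so a half turn about z gives the same grasp; the last joint's range is limited). The gripper opens to 94 mm and grips with 3 to 60 N. Pads are 16 mm wide; open, the fingers measure 119 mm over their backs; the gripper's body (75 mm by 177 mm) begins 78 mm behind the grasp point.
Start: joints at [1.244, 0.3, 1.521, -0, 1.321, -0.067], TCP at [141.286, 531.533, 184.446] pointing down, gripper open.
Joint ranges: [-3.03, 3.03], [-0.79, 2.21], [0.23, 2.52], [-1.04, 4.18], [0, 3.07], [-2.55, 2.55]. Speed limits (rad/s): [2.22, 2.22, 2.57, 3.14, 3.14, 3.14].

## Interface

Orientations are given as [roll, pitch, yaw] about the fixed x, y, z axes, in that order (R = Rz(yaw) Ry(pitch) Rx(roll)).
In Python, from cell import manip, camera, search_frame, masks_of, tip_of gives the robot as it stands.
- The arm moves only by the tool send_rows, never from a script. Its argument "plan" is a list of rows, each an object with "travel": the shift along the tool's x, y, z in mm, a list of three; "delta_rot": the turn, a rotation vector about the tool's x, y, z in degrees, a list of three; "fingers": the gripper's target within -1 to 1 (shut at 1, half-way at 0, fully open at -1). In form: [{"travel": [dx, dy, dz], "delta_rot": [wx, wy, wz], "fingers": fingers}, ...]. A call has 1 to 20 rows; each row shifts and turns the commanded pose from where the row before left it, along the tool's axes as they then stand; what a row does not reach is not made up. A row lasts 1/8 s, in which the tool goes at most 62.5 mm and 10.7 degrees, less where a joint would pass 70% of its speed; a pose out of reach is approached as far as the arm can. A call is refused whole if a number of a shift passes 62.5 or a number of a turn 10.7, either way. A call with a gripper value outside its range is refused whole. The fingers move at their own pace and stop on an object; "grip_force" is the grip in N (left out, the last holds). Time passes only in rows, so rows that do not move let the fingers close. It gives the time, the measured TCP pose, the force and the opening at its end, in the units of the state.
- manip.read_state(): the state, without advancing time (a new reading comes with each control period).
- camera(name): name is "side" or "top" or "wrist"; returns a dict with "color" (420x560x3 uint8, red, green, blue), "z_map" (420x560 float32, mm along the optical axis (not along the pixel's ray), 0 where there is no reading), "fov_y" (degrees; the focal length in pixels is half the picture's height over the tangent of half this angle, whatever the lens; pixels are square), "cx", "cy" (the principal point, pixels), "k1" (the pictures are not rectified: a ray, as slopes to the right and down, at radius r is drawn at 1 + k1 r^2 times it, then the intrinsics apply), "world_from_camera" (4x4, takes a point from camera to world coordinates); the wrist camera has in their place "tool_from_camera" (4x4, takes a point from camera to tool coordinates, whose origin is the TCP and whose axes are the flange's). Camera axes: x right, y up, looking along -z (the intrinsics and any distortion apply to the point x, -y, -z); pixel columns grow to the right and rows downward; lengths in mm; the calibration is good to about 2 mm. A picture is of the moment at which its call begins: read the wrist's pose just before it.
- manip.sign_off(): hands the job in, once; it reports no verdict.
Trained networks look in the newest picture that a camera, given by its name, has taken for a name from the list of things; names that differ only in an ending like _2 or _b are one class to them, and where a whole thing is asked for, a point or a joint stands for the part that bears it (a point fixed in the world has none). Each returns a list of dicts, best first, with "confidence" (0 to 1); they miss things now and then, are a little off and sometimes report something else, mostly with a low value. They report only what shows in the picture. A call takes as long as a camera call. They do not tell look-alikes from the thing itself.
- search_frame(name, camera): "at" ([x, y, z] in mm, in the coordinates of the camera as it stood for that picture, good to about 4 mm: the middle of the surface that is visible of it).
- masks_of(name, camera): "region" (420x560 bool, what is visible of it).
- tip_of(name, camera): "at" ([x, y, z] in mm, in the coordinates of the camera as it stood for that picture, good to about 4 mm: a listed point, or the origin of a listed thing).
The state is a dict: "clock": time; "joints": joint angles; "qd": joint speeds; "effort": joint torques, N m; "eef_pos": TCP position; "eef_rot": TCP orientation; "wrist_force": force on the tool from outside, world axes, zero at the start; "moment": the same for the moment, N m; "finger_gap": finger opening in mm.
Only numpy, scipy, OpenCV 4.12 (cv2) and the standard library are available. Lean on these libraries where they do the work, as an engineer would, in place of code of your own. Each camera call takes 0.05 s, during which the arm holds its last target. There are 200 camera calls.

## Working session

There is one attempt and no reset: what is moved stays moved. The work goes in short steps, Python scripts to look and compute and a tool call to move; the robot and the scene stay as the last step left them, time stands still between calls to the robot, and variables do not carry over. Pictures are saved under pics/ and viewed, about 8 in all and at most 12, crops included, and the job is handed in when it is done.

Besides the shell and the picture viewer there is one more tool, called after "Call:" as a command line: name --argument value ..., lists and objects as JSON in quotes. send_rows: Moves the arm, as the interface text tells. Its arguments: {"type":"object","properties":{"plan":{"type":"array"},"grip_force":{"type":"number"}},"required":["plan"]}

```bash
ls; mkdir -p pics; cat > h.py <<'E'
import numpy as np, cv2
from cell import manip, camera, search_frame, masks_of, tip_of
from scipy.spatial.transform import Rotation as R
def W(c,p): return (np.array(c["world_from_camera"])@np.append(p,1))[:3]
def cloud(c):
    z=c["z_map"]; h,w=z.shape; f=h/2/np.tan(np.radians(c["fov_y"])/2)
    K=np.array([[f,0,c["cx"]],[0,f,c["cy"]],[0,0,1]])
    v,u=np.mgrid[:h,:w]; pts=np.stack([u,v],-1).reshape(-1,1,2).astype(np.float64)
    s=cv2.undistortPoints(pts,K,np.array([c["k1"],0,0,0.])).reshape(h,w,2)
    P=np.stack([s[...,0]*z,-s[...,1]*z,-z],-1)
    T=np.array(c["world_from_camera"]) if "world_from_camera" in c else None
    return P@T[:3,:3].T+T[:3,3]
E
python3 - <<'E'
from h import *
s=manip.read_state(); print(s, manip.tip_reach)
for n in ("side","top"):
    c=camera(n); cv2.imwrite(f"pics/{n}.png",c["color"][...,::-1])
    print(n,np.round(c["world_from_camera"],2).tolist(),c["fov_y"],c["k1"])
    for k in ["case_blue_mid","case_second_mid","case_low_mid","rack_seat","gate_hinge","bolt_grip","offcut_mid","jar_foot","driver_grip","tape_foot","carton_foot"]:
        print(k,[(np.round(W(c,d["at"])).tolist(),round(d["confidence"],2)) for d in tip_of(k,n)[:3]])
E
```

```text
pics
{'clock': 0.0, 'joints': array([ 1.24440305e+00,  3.00454285e-01,  1.52158184e+00, -1.51178477e-05,
        1.32070994e+00, -6.66010278e-02]), 'qd': array([ 2.65062420e-04,  7.08268463e-04,  8.01820176e-04,  2.63032283e-04,
       -1.42028747e-03,  4.30941197e-05]), 'effort': array([ 1.17201478e-03, -5.31814170e+01, -3.52732337e+01,  7.09321070e-02,
        2.44975177e-02, -7.17519424e-05]), 'eef_pos': array([141.19809171, 531.26621638, 183.89524991]), 'eef_rot': array([-3.14044082e+00, -6.21508465e-05,  2.88180412e+00]), 'wrist_force': array([-0.35545571, -0.28694025,  0.07492876]), 'moment': array([-0.00716018, -0.03214053, -0.04217704]), 'finger_gap': 93.99806209094093} 19.0
side [[-0.99, 0.1, -0.11, 338.25], [-0.15, -0.73, 0.67, 885.36], [-0.01, 0.67, 0.74, 1266.89], [0.0, 0.0, 0.0, 1.0]] 43.144752780287305 -0.13174382370937118
case_blue_mid [([348.0, -413.0, 18.0], 0.81), ([224.0, -295.0, 25.0], 0.73), ([512.0, -413.0, 19.0], 0.67)]
case_second_mid [([583.0, 185.0, 76.0], 0.62)]
case_low_mid [([583.0, 187.0, 31.0], 0.57)]
rack_seat []
gate_hinge [([501.0, 110.0, 167.0], 0.6
[... 354 characters left out ...]
.02, 0.01, -165.98], [0.01, 0.08, 1.0, 1439.05], [0.0, 0.0, 0.0, 1.0]] 46.30545552696229 -0.10676201418129008
case_blue_mid [([510.0, -414.0, 23.0], 0.86), ([231.0, -291.0, 20.0], 0.79), ([321.0, -586.0, 21.0], 0.68)]
case_second_mid [([586.0, 185.0, 76.0], 0.88)]
case_low_mid [([588.0, 184.0, 32.0], 0.53)]
rack_seat [([584.0, 194.0, 10.0], 0.71), ([582.0, 5.0, 166.0], 0.15), ([371.0, 46.0, 4.0], 0.15)]
gate_hinge [([498.0, 111.0, 166.0], 0.92)]
bolt_grip [([579.0, 7.0, 162.0], 0.78)]
offcut_mid [([503.0, -215.0, 14.0], 0.63)]
jar_foot [([741.0, -81.0, 1.0], 0.86), ([372.0, 45.0, 2.0], 0.16)]
driver_grip [([677.0, -315.0, 15.0], 0.75)]
tape_foot [([368.0, -212.0, -2.0], 0.84)]
carton_foot []
```

View pics/side.png

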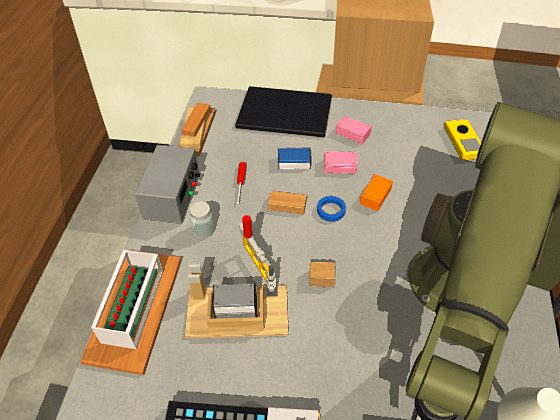

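View pics/top.png

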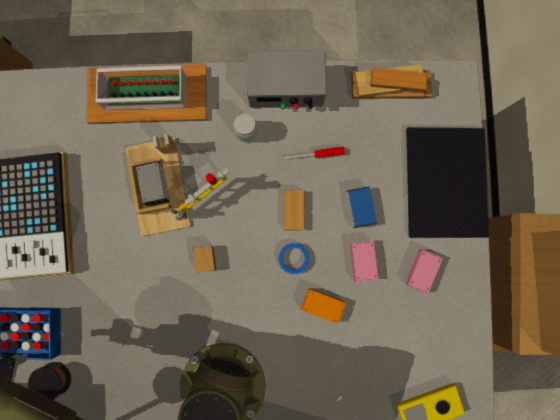

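The side view shows the blue case at about (294,158), the column in the rack at (235,300) and the red handle at (247,228). In the top view these are at (362,207), (150,183) and (211,179). Next I measure them precisely from depth.

```bash
cat >> h.py <<'E'
def rect(P,m):
    q=P[m][:,:2].astype(np.float32); (c,s,a)=cv2.minAreaRect(q)
    if s[0]<s[1]: s=s[::-1]; a+=90
    return np.round(c,1),np.round(s,1),round((a+90)%180-90,1),np.round(np.median(P[m][:,2]),1),m.sum()
def near(P,x,y,r,z0,z1): return (np.hypot(P[...,0]-x,P[...,1]-y)<r)&(P[...,2]>z0)&(P[...,2]<z1)
E
python3 - <<'E'
from h import *
for n in ("top","side"):
    c=camera(n); P=cloud(c); C=c["color"].astype(int)
    print(n,"blue",rect(P,near(P,510,-414,85,34,48)),"second",rect(P,near(P,584,185,75,86,99)))
    m=near(P,581,8,60,145,200); print("handle",P[m].mean(0),rect(P,m))
    m=near(P,581,8,60,178,200); print("handle top",P[m].mean(0) if m.any() else 0,rect(P,m) if m.any() else 0)
    m=near(P,584,185,130,55,70); print("wall tops",rect(P,m))
    m=near(P,584,185,150,8,16); print("base",rect(P,m))
    yel=(C[...,0]>150)&(C[...,1]>120)&(C[...,2]<90)&near(P,545,60,130,20,110)
    q=P[yel]; l=cv2.fitLine(q[:,:2].astype(np.float32),cv2.DIST_HUBER,0,.1,.1).ravel(); print("gate line",l,np.degrees(np.arctan2(l[1],l[0])))
E
```

```text
top blue (array([ 509.2, -411.4]), array([107.4,  63. ]), 9.4, np.float64(39.7), np.int64(777)) second (array([584.1, 183.8]), array([112.8,  67.2]), 11.5, np.float64(91.5), np.int64(890))
handle [577.73082731   4.01635744 181.4733735 ] (array([579.4,   4.9]), array([22.2, 21.9]), -46.5, np.float64(185.3), np.int64(88))
handle top [578.87810557   5.49848863 186.24155832] (array([579.3,   5. ]), array([21.9, 21.9]), -45.9, np.float64(186.4), np.int64(69))
wall tops (array([582.5, 177.7]), array([207.5, 141.3]), 10.7, np.float64(61.4), np.int64(458))
base (array([583.4, 176.2]), array([271.8, 222.4]), 7.6, np.float64(11.9), np.int64(1921))
gate line [  0.5729627   -0.81958145 545.50964     51.557144  ] -55.042915
side blue (array([ 507.1, -409.8]), array([110. ,  71.7]), 9.5, np.float64(41.4), np.int64(458)) second (array([584.6, 185.3]), array([111. ,  67.8]), 10.9, np.float64(92.6), np.int64(934))
handle [578.52547258  11.77381223 174.30335053] (array([579. ,   9.2]), array([22.7, 22.4]), 38.5, np.float64(177.3), np.int64(132))
handle top [579.56853031   9.06616668 186.74875852] (array([579.4,   8.2]), array([20.7, 20.4]), 38.0, np.float64(187.4), np.int64(63))
wall tops (array([581.3, 175.9]), array([220.1, 170.2]), 25.5, np.float64(62.6), np.int64(673))
base (array([580.1, 194.3]), array([284.5, 257.1]), 19.4, np.float64(12.6), np.int64(2007))
gate line [  0.60441315  -0.79667103 555.4642      42.872     ] -52.813374
```

```bash
cat >> h.py <<'E'
import json
def plan(wps,f,start=None):
    """wps: (x,y,z,yawdeg,n). prints rounded rows in tool axes, tool kept vertical"""
    s=manip.read_state(); p=np.array(s["eef_pos"]); a=R.from_euler("xyz",s["eef_rot"])
    out=[]
    for x,y,z,yw,n in wps:
        for i in range(n,0,-1):
            t=R.from_euler("xyz",[180,0,yw],degrees=True)
            d=a.inv().apply((np.array([x,y,z])-p)/i); w=np.degrees((a.inv()*t).as_rotvec())/i
            d=np.round(d,1); w=np.round(w,1)
            p=p+a.apply(d); a=a*R.from_rotvec(np.radians(w))
            out.append(dict(travel=d.tolist(),delta_rot=w.tolist(),fingers=f))
    print(len(out),"end",np.round(p,1),np.round(a.as_euler("xyz",True),1)); print(json.dumps(out))
E
python3 - <<'E'
from h import *
plan([(430,330,270,100,10),(510,-20,270,25,9),(508.5,-300,270,9.4,7),(508.5,-411,170,9.4,4)],-1)
E
```

```text
30 end [ 508.5 -411.   170. ] [-180.    -0.     9.4]
[{"travel": [-33.1, -12.1, -8.6], "delta_rot": [0.0, -0.0, 6.5], "fingers": -1}, {"travel": [-34.2, -8.2, -8.5], "delta_rot": [0.0, -0.0, 6.5], "fingers": -1}, {"travel": [-34.9, -4.3, -8.6], "delta_rot": [0.0, -0.0, 6.5], "fingers": -1}, {"travel": [-35.2, -0.3, -8.5], "delta_rot": [0.0, -0.0, 6.5], "fingers": -1}, {"travel": [-35.0, 3.7, -8.6], "delta_rot": [0.0, -0.0, 6.5], "fingers": -1}, {"travel": [-34.4, 7.6, -8.5], "delta_rot": [0.0, -0.0, 6.5], "fingers": -1}, {"travel": [-33.3, 11.4, -8.6], "delta_rot": [0.0, -0.0, 6.5], "fingers": -1}, {"travel": [-31.8, 15.1, -8.5], "delta_rot": [0.0, -0.0, 6.5], "fingers": -1}, {"travel": [-29.9, 18.7, -8.6], "delta_rot": [0.0, -0.0, 6.6], "fingers": -1}, {"travel": [-27.5, 22.0, -8.5], "delta_rot": [0.0, -0.0, 6.5], "fingers": -1}, {"travel": [-39.8, 2.0, -0.0], "delta_rot": [-0.0, -0.0, 8.3], "fingers": -1}, {"travel": [-39.1, 7.7, -0.0], "delta_rot": [-0.0, -0.0, 8.3], "fingers": -1}, {"travel": [-37.6, 13.3, -0.0], "delta_rot": [-0.0, -0.0, 8.3], "fingers": -1}, {"travel": [-35.3, 
[... 627 characters left out ...]
": [-14.3, 37.3, 0.0], "delta_rot": [-0.0, -0.0, 2.2], "fingers": -1}, {"travel": [-12.8, 37.9, 0.0], "delta_rot": [-0.0, -0.0, 2.3], "fingers": -1}, {"travel": [-11.3, 38.4, 0.0], "delta_rot": [-0.0, -0.0, 2.2], "fingers": -1}, {"travel": [-9.8, 38.7, 0.0], "delta_rot": [-0.0, -0.0, 2.3], "fingers": -1}, {"travel": [-8.3, 39.2, 0.0], "delta_rot": [-0.0, -0.0, 2.2], "fingers": -1}, {"travel": [-4.5, 27.4, 25.0], "delta_rot": [-0.0, -0.0, 0.0], "fingers": -1}, {"travel": [-4.6, 27.4, 25.0], "delta_rot": [-0.0, -0.0, 0.0], "fingers": -1}, {"travel": [-4.5, 27.3, 25.0], "delta_rot": [-0.0, -0.0, 0.0], "fingers": -1}, {"travel": [-4.6, 27.4, 25.0], "delta_rot": [-0.0, -0.0, 0.0], "fingers": -1}]
```

Call:
send_rows --plan '[{"travel": [-33, -12, -9], "delta_rot": [0, 0, 6.5], "fingers": -1}, {"travel": [-34, -8, -9], "delta_rot": [0, 0, 6.5], "fingers": -1}, {"travel": [-35, -4, -9], "delta_rot": [0, 0, 6.5], "fingers": -1}, {"travel": [-35, 0, -9], "delta_rot": [0, 0, 6.5], "fingers": -1}, {"travel": [-35, 4, -9], "delta_rot": [0, 0, 6.5], "fingers": -1}, {"travel": [-34, 8, -9], "delta_rot": [0, 0, 6.5], "fingers": -1}, {"travel": [-33, 11, -9], "delta_rot": [0, 0, 6.5], "fingers": -1}, {"travel": [-32, 15, -9], "delta_rot": [0, 0, 6.5], "fingers": -1}, {"travel": [-30, 19, -8], "delta_rot": [0, 0, 6.5], "fingers": -1}, {"travel": [-28, 22, -8], "delta_rot": [0, 0, 6.5], "fingers": -1}, {"travel": [-40, 2, 0], "delta_rot": [0, 0, 8.3], "fingers": -1}, {"travel": [-39, 8, 0], "delta_rot": [0, 0, 8.3], "fingers": -1}, {"travel": [-38, 13, 0], "delta_rot": [0, 0, 8.3], "fingers": -1}, {"travel": [-35, 19, 0], "delta_rot": [0, 0, 8.3], "fingers": -1}, {"travel": [-32, 24, 0], "delta_rot": [0, 0, 8.3], "fingers": -1}, {"travel": [-29, 28, 0], "delta_rot": [0, 0, 8.3], "fingers": -1}, {"travel": [-24, 32, 0], "delta_rot": [0, 0, 8.3], "fingers": -1}, {"travel": [-19, 35, 0], "delta_rot": [0, 0, 8.3], "fingers": -1}, {"travel": [-14, 37, 0], "delta_rot": [0, 0, 8.3], "fingers": -1}, {"travel": [-17, 36, 0], "delta_rot": [0, 0, 2.2], "fingers": -1}]'

```text
clock: 3.8
eef_pos: [512.7, -59.9, 272.3]
eef_rot: [-3.141, 0.0, 0.402]
wrist_force: [0.1, 0.8, -0.4]
finger_gap: 93.9
```

Call:
send_rows --plan '[{"travel": [-16, 37, 0], "delta_rot": [0, 0, 2.2], "fingers": -1}, {"travel": [-14, 37, 0], "delta_rot": [0, 0, 2.2], "fingers": -1}, {"travel": [-13, 38, 0], "delta_rot": [0, 0, 2.2], "fingers": -1}, {"travel": [-11, 38, 0], "delta_rot": [0, 0, 2.2], "fingers": -1}, {"travel": [-10, 39, 0], "delta_rot": [0, 0, 2.2], "fingers": -1}, {"travel": [-8, 39, 0], "delta_rot": [0, 0, 2.2], "fingers": -1}, {"travel": [-4.5, 27.5, 25], "delta_rot": [0, 0, 0], "fingers": -1}, {"travel": [-4.5, 27.5, 25], "delta_rot": [0, 0, 0], "fingers": -1}, {"travel": [-4.5, 27.5, 25], "delta_rot": [0, 0, 0], "fingers": -1}, {"travel": [-4.5, 27.5, 25], "delta_rot": [0, 0, 0], "fingers": -1}, {"travel": [0, 0, 0], "delta_rot": [0, 0, 0], "fingers": -1}]'

```text
clock: 5.18
eef_pos: [513.7, -410.5, 169.8]
eef_rot: [-3.138, 0.003, 0.173]
wrist_force: [-0.2, 0.4, -0.6]
finger_gap: 94.2
```

```bash
python3 - <<'E'
from h import *
s=manip.read_state(); print(s["clock"],s["eef_pos"],np.degrees(s["eef_rot"]),s["wrist_force"])
T=np.eye(4); T[:3,:3]=R.from_euler("xyz",s["eef_rot"]).as_matrix(); T[:3,3]=s["eef_pos"]
c=camera("wrist"); cv2.imwrite("pics/w1.png",c["color"][...,::-1]); c["world_from_camera"]=T@np.array(c["tool_from_camera"])
P=cloud(c); print(rect(P,near(P,508,-411,85,33,48)))
c=camera("top");P=cloud(c)  # unobstructed rack now
print(rect(P,near(P,584,185,75,86,99)), rect(P,near(P,579,6,40,180,195)))
E
```

```text
5.175 [ 513.66417564 -410.47027824  169.84416625] [-1.79821725e+02  1.47636420e-01  9.91242679e+00] [-0.18252285  0.38391508 -0.55967925]
(array([ 507.3, -412.9]), array([110.6,  64. ]), 9.1, np.float64(40.7), np.int64(5507))
(array([584.1, 184. ]), array([112.9,  66. ]), 11.4, np.float64(91.7), np.int64(895)) (array([579.5,   5.2]), array([21.9, 21.9]), -46.2, np.float64(186.2), np.int64(68))
```

View pics/w1.png

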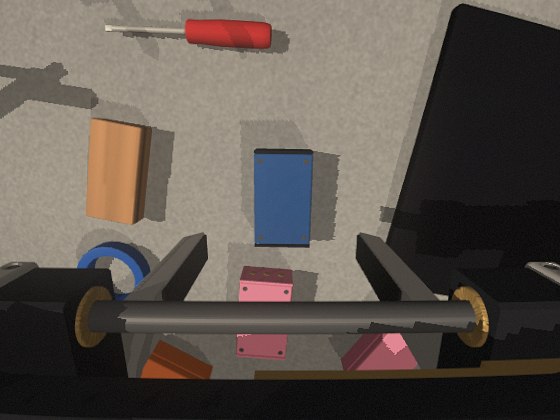

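The wrist view shows the blue case (centre pixel about 283,198) clear of the fingers. It measures 110.6 × 64 mm, at (507.5,-412.7), yaw 9.1°. Descending and gripping.

Call:
send_rows --plan '[{"travel": [-6, 1, 35], "delta_rot": [0, 0, 0.8], "fingers": -1}, {"travel": [0, 0, 35], "delta_rot": [0, 0, 0], "fingers": -1}, {"travel": [0, 0, 34], "delta_rot": [0, 0, 0], "fingers": -1}, {"travel": [0, 0, 25], "delta_rot": [0, 0, 0], "fingers": -1}, {"travel": [0, 0, 15], "delta_rot": [0, 0, 0], "fingers": -1}, {"travel": [0, 0, 0], "delta_rot": [0, 0, 0], "fingers": -1}, {"travel": [0, 0, 0], "delta_rot": [0, 0, 0], "fingers": 1}, {"travel": [0, 0, 0], "delta_rot": [0, 0, 0], "fingers": 1}, {"travel": [0, 0, 0], "delta_rot": [0, 0, 0], "fingers": 1}, {"travel": [0, 0, 0], "delta_rot": [0, 0, 0], "fingers": 1}, {"travel": [0, 0, 0], "delta_rot": [0, 0, 0], "fingers": 1}, {"travel": [0, 0, 0], "delta_rot": [0, 0, 0], "fingers": 1}]' --grip_force 25

```text
clock: 6.78
eef_pos: [509.0, -411.8, 28.4]
eef_rot: [-3.142, 0.0, 0.161]
wrist_force: [0.2, 0.1, -0.9]
finger_gap: 37.3
```

```bash
python3 - <<'E'
from h import *
s=manip.read_state(); print(s["clock"],s["finger_gap"])
a=camera("wrist")["color"]; c=camera("side"); b=c["color"][80:290,150:430]
b=cv2.resize(b,(560,420)); cv2.imwrite("pics/w2.png",cv2.resize(np.hstack([a,b]),(800,300))[...,::-1])
P=cloud(c); print(rect(P,near(P,508,-411,85,34,48))); print(manip.read_state()["finger_gap"])
E
```

```text
6.775 37.31242952719648
(array([ 507.5, -411. ]), array([109.1,  72.7]), 8.8, np.float64(41.6), np.int64(414))
29.343337605010536
```

View pics/w2.png

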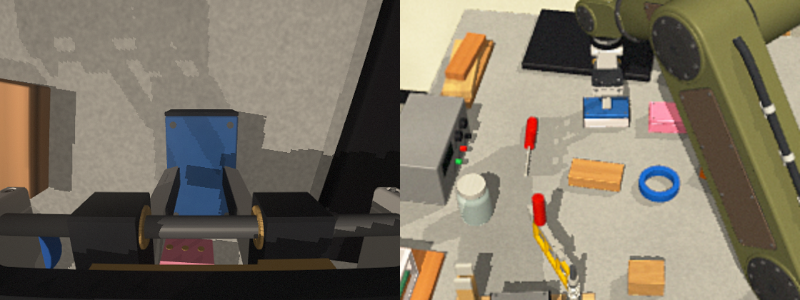

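```bash
python3 - <<'E'
from h import *
s=manip.read_state(); print(s["clock"],s["finger_gap"],s["wrist_force"],s["eef_pos"])
c=camera("wrist"); c["world_from_camera"]=np.array(c["tool_from_camera"]); P=cloud(c)
print(np.round(c["tool_from_camera"],2).tolist())
# crop pic 400x300 -> scale 1.4
for u,v in [(150,200),(165,178),(175,172),(180,190),(160,190),(200,150),(200,180),(200,200),(232,180),(240,175),(225,190),(250,190),(265,180)]:
    U,V=int(u*1.4),int(v*1.4); print((u,v),np.round(P[V,U],1),c["color"][V,U])
E
```

```text
6.875 29.343337605010536 [ 0.04777393 -0.48078739  0.2583875 ] [ 508.99112891 -411.78314977   28.41580009]
[[0.0, 0.97, 0.24, 68.57], [1.0, -0.0, -0.0, 0.27], [0.0, 0.24, -0.97, -200.92], [0.0, 0.0, 0.0, 1.0]]
(150, 200) [  31.9  -17.9 -130.6] [33 30 29]
(165, 178) [-23.5 -41.1  28.3] [136 128 117]
(175, 172) [  7.9 -21.2 -35.9] [88 83 78]
(180, 190) [  5.6 -14.3 -65.9] [24 29 29]
(160, 190) [  8.  -26.3 -71.2] [90 85 78]
(200, 150) [ 19.4  -0.5 -11.4] [ 44  71 109]
(200, 180) [ -8.3  -0.5 -13. ] [37 56 82]
(200, 200) [-30.2  -0.6 -11.5] [ 49  81 121]
(232, 180) [  7.9  22.7 -52.6] [77 72 68]
(240, 175) [-19.2  44.3  28.3] [99 95 88]
(225, 190) [  6.4  16.4 -67.7] [41 39 38]
(250, 190) [-37.8  56.4  27. ] [99 94 84]
(265, 180) [-25.4  73.2  28.6] [105  98  88]
```

```bash
python3 - <<'E'
from h import *
s=manip.read_state(); print(s["clock"],s["finger_gap"])
c=camera("wrist"); c["world_from_camera"]=np.array(c["tool_from_camera"]); P=cloud(c)
m=(abs(P[...,1])<60)&(abs(P[...,0])<14)&(P[...,2]<-14)&(c["z_map"]>0)
for lo in range(-120,-14,8):
    k=m&(P[...,2]>=lo)&(P[...,2]<lo+8)
    if k.any():
        y=P[k][:,1]; print(lo,k.sum(),"L",np.round([y[y<0].min(),y[y<0].max()],1) if (y<0).any() else 0,"R",np.round([y[y>0].min(),y[y>0].max()],1) if (y>0).any() else 0,"x",np.round([P[k][:,0].min(),P[k][:,0].max()],1))
for n in("side",):
    c=camera(n);P=cloud(c); q=near(P,509,-412,50,44,140)
    for lo in range(44,140,8):
        k=q&(P[...,2]>=lo)&(P[...,2]<lo+8)
        if k.any(): print(lo,k.sum(),np.round(P[k].min(0)),np.round(P[k].max(0)))
E
```

```text
6.925 25.23003610570819
-120 293 L [-14.2 -13.7] R [14.2 14.6] x [-11.2   7.3]
-112 168 L [-14.1 -13.8] R [14.1 14.6] x [-11.4   1.2]
-104 216 L [-18.2 -13.8] R [14.2 19.1] x [-11.5   8.7]
-96 451 L [-20.  -12.2] R [13.  20.6] x [-11.4   8.7]
-88 450 L [-21.5 -12.2] R [13.  22.4] x [-4.7  8.6]
-80 494 L [-24.5 -12.3] R [13.  25.3] x [-7.9  8.7]
-72 460 L [-24.8 -12.2] R [13.  25.3] x [-9.7  8.4]
-64 397 L [-24.5 -12.2] R [13.  25.2] x [-10.2   8.6]
-56 362 L [-24.3 -12.2] R [13.  25.3] x [-9.6  8.4]
-48 301 L [-24.4 -12.2] R [13.  25.3] x [-9.9  8.4]
-40 265 L [-24.1 -12.2] R [13.1 25.1] x [-9.6  8.4]
-32 173 L [-23.8 -12.2] R [13.1 24.9] x [-9.5  8.4]
-24 37 L [-16.6 -12.2] R [13.1 17.3] x [-2.7  8.2]
-16 12 L [-28.5  -8.4] R [ 2.7 27.1] x [-12.8  12.8]
44 81 [ 460. -442.   44.] [ 554. -374.   49.]
52 4 [ 496. -395.   55.] [ 513. -392.   60.]
60 8 [ 496. -394.   62.] [ 513. -387.   67.]
68 10 [ 495. -396.   68.] [ 513. -385.   76.]
76 13 [ 496. -396.   76.] [ 512. -385.   84.]
84 11 [ 496. -397.   85.] [ 511. -385.   92.]
92 5 [ 496. -392.   93.] [ 511. -382.   99.]
```

Call:
send_rows --plan '[{"travel": [-2, 1, -6], "delta_rot": [0, 0, 0], "fingers": -1}, {"travel": [0, 0, 0], "delta_rot": [0, 0, 0], "fingers": -1}, {"travel": [0, 0, 0], "delta_rot": [0, 0, 0], "fingers": -1}, {"travel": [0, 0, 0], "delta_rot": [0, 0, 0], "fingers": -1}, {"travel": [0, 0, 0], "delta_rot": [0, 0, 0], "fingers": -1}, {"travel": [0, 0, 0], "delta_rot": [0, 0, 0], "fingers": -1}, {"travel": [0, 0, 0], "delta_rot": [0, 0, 0], "fingers": -1}, {"travel": [0, 0, 0], "delta_rot": [0, 0, 0], "fingers": -1}]'

```text
clock: 8.02
eef_pos: [507.2, -413.1, 34.5]
eef_rot: [-3.142, -0.0, 0.161]
wrist_force: [-0.2, -0.2, -0.0]
finger_gap: 92.4
```

```bash
cat >> h.py <<'E'
def wrist(save=None):
    s=manip.read_state(); T=np.eye(4); T[:3,:3]=R.from_euler("xyz",s["eef_rot"]).as_matrix(); T[:3,3]=s["eef_pos"]
    c=camera("wrist"); c["world_from_camera"]=np.array(c["tool_from_camera"]); t=cloud(c)
    if save: cv2.imwrite(save,c["color"][...,::-1])
    return s,c,t,t@T[:3,:3].T+T[:3,3]
E
python3 - <<'E'
from h import *
s,c,t,P=wrist("pics/w3.png"); print(s["clock"],s["finger_gap"],s["eef_pos"],s["eef_rot"],manip.tip_reach)
print([a for a in dir(manip) if a[0]!="_"])
print(rect(P,near(P,508,-412,85,33,46)))
C=c["color"].astype(int)
m=(abs(t[...,1])>42)&(abs(t[...,1])<62)&(abs(t[...,0])<14)&(t[...,2]<25)&(t[...,2]>-70)&(c["z_map"]>0)
for sd in(-1,1):
    k=m&(np.sign(t[...,1])==sd); z=np.sort(t[k][:,2]); print(sd,k.sum(),np.round(z[[-1,-5,-15,-30,-60]],1), np.round(t[k].min(0),1),np.round(t[k].max(0),1))
E
```

```text
8.025 92.40275245722103 [ 507.20081709 -413.06694468   34.45163772] [-3.14157921e+00 -8.04759923e-06  1.60855216e-01] 19.0
['Unreachable', 'read_state', 'sign_off', 'tip_reach']
(array([ 509.8, -412.4]), array([105.7,  64.5]), 9.2, np.float64(40.8), np.int64(13992))
-1 1479 [-20.7 -21.9 -22.8 -23.8 -25.8] [ -9.9 -58.3 -70. ] [  8.5 -45.6 -20.7]
1 1466 [-20.8 -22.  -22.7 -24.  -25.9] [-10.   45.7 -70. ] [  8.6  58.9 -20.8]
```

The fingertips really sit about 40 mm behind where tip_reach puts them: tool z ≈ -21, not +19. Both the wrist depth and the fingers closing above the lid show this. I'll use the measured value and descend in two checked steps.

Call:
send_rows --plan '[{"travel": [0, 0, 12], "delta_rot": [0, 0, 0], "fingers": -1}, {"travel": [0, 0, 12], "delta_rot": [0, 0, 0], "fingers": -1}, {"travel": [0, 0, 4], "delta_rot": [0, 0, 0], "fingers": -1}, {"travel": [0, 0, 0], "delta_rot": [0, 0, 0], "fingers": -1}]'

```text
clock: 8.57
eef_pos: [507.0, -413.0, 5.9]
eef_rot: [-3.141, 0.001, 0.161]
wrist_force: [0.3, -0.4, 0.3]
finger_gap: 94.3
```

Call:
send_rows --plan '[{"travel": [0, 0, 8], "delta_rot": [0, 0, 0], "fingers": -1}, {"travel": [0, 0, 8], "delta_rot": [0, 0, 0], "fingers": -1}, {"travel": [0, 0, 0], "delta_rot": [0, 0, 0], "fingers": 1}, {"travel": [0, 0, 0], "delta_rot": [0, 0, 0], "fingers": 1}, {"travel": [0, 0, 0], "delta_rot": [0, 0, 0], "fingers": 1}, {"travel": [0, 0, 0], "delta_rot": [0, 0, 0], "fingers": 1}, {"travel": [0, 0, 0], "delta_rot": [0, 0, 0], "fingers": 1}, {"travel": [0, 0, 0], "delta_rot": [0, 0, 0], "fingers": 1}]' --grip_force 25

```text
clock: 9.57
eef_pos: [507.3, -413.2, -9.3]
eef_rot: [3.141, -0.0, 0.161]
wrist_force: [-0.1, 1.1, 3.1]
finger_gap: 63.8
```

Gripped at 63.8 mm, which matches the case width. Now lift, and carry to a viewing point beside the column.

```bash
python3 - <<'E'
from h import *
plan([(507.3,-413,40,9.2,2),(500,-330,190,9.5,5),(452,159,200,11.2,12)],1)
E
```

```text
19 end [452. 159. 200.] [180.   -0.   11.2]
[{"travel": [0.0, -0.1, -24.6], "delta_rot": [0.0, -0.0, 0.0], "fingers": 1}, {"travel": [0.0, -0.0, -24.7], "delta_rot": [0.0, -0.0, 0.0], "fingers": 1}, {"travel": [1.2, -16.6, -30.0], "delta_rot": [0.0, -0.0, -0.1], "fingers": 1}, {"travel": [1.3, -16.6, -30.0], "delta_rot": [0.0, -0.0, -0.0], "fingers": 1}, {"travel": [1.3, -16.6, -30.0], "delta_rot": [0.0, -0.0, -0.1], "fingers": 1}, {"travel": [1.3, -16.6, -30.0], "delta_rot": [0.0, -0.0, -0.0], "fingers": 1}, {"travel": [1.2, -16.7, -30.0], "delta_rot": [0.0, -0.0, -0.1], "fingers": 1}, {"travel": [2.8, -40.8, -0.8], "delta_rot": [0.0, -0.0, -0.1], "fingers": 1}, {"travel": [2.9, -40.8, -0.8], "delta_rot": [0.0, -0.0, -0.1], "fingers": 1}, {"travel": [2.9, -40.8, -0.8], "delta_rot": [0.0, -0.0, -0.1], "fingers": 1}, {"travel": [3.0, -40.8, -0.9], "delta_rot": [0.0, -0.0, -0.2], "fingers": 1}, {"travel": [3.2, -40.8, -0.8], "delta_rot": [0.0, -0.0, -0.1], "fingers": 1}, {"travel": [3.2, -40.8, -0.9], "delta_rot": [0.0, -0.0, -0.2], "fingers": 1}, {"travel": [3.4, -40.8, -0.8], "delta_rot": [0.0, -0.0, -0.1], "fingers": 1}, {"travel": [3.4, -40.8, -0.9], "delta_rot": [0.0, -0.0, -0.2], "fingers": 1}, {"travel": [3.6, -40.8, -0.8], "delta_rot": [0.0, -0.0, -0.1], "fingers": 1}, {"travel": [3.6, -40.9, -0.9], "delta_rot": [0.0, -0.0, -0.2], "fingers": 1}, {"travel": [3.8, -40.8, -0.8], "delta_rot": [0.0, -0.0, -0.1], "fingers": 1}, {"travel": [3.9, -40.8, -0.9], "delta_rot": [0.0, -0.0, -0.2], "fingers": 1}]
```

Call:
send_rows --plan '[{"travel": [0, 0, -15], "delta_rot": [0, 0, 0], "fingers": 1}, {"travel": [0, 0, -30], "delta_rot": [0, 0, 0], "fingers": 1}, {"travel": [1, -16, -32], "delta_rot": [0, 0, 0], "fingers": 1}, {"travel": [1, -17, -32], "delta_rot": [0, 0, 0], "fingers": 1}, {"travel": [1, -17, -32], "delta_rot": [0, 0, 0], "fingers": 1}, {"travel": [1, -17, -32], "delta_rot": [0, 0, 0], "fingers": 1}, {"travel": [2, -17, -32], "delta_rot": [0, 0, 0], "fingers": 1}, {"travel": [3, -41, 0], "delta_rot": [0, 0, 0], "fingers": 1}, {"travel": [3, -41, 0], "delta_rot": [0, 0, 0], "fingers": 1}, {"travel": [3, -41, 0], "delta_rot": [0, 0, -0.2], "fingers": 1}, {"travel": [3, -41, 0], "delta_rot": [0, 0, -0.2], "fingers": 1}, {"travel": [3, -41, 0], "delta_rot": [0, 0, -0.2], "fingers": 1}, {"travel": [3, -41, 0], "delta_rot": [0, 0, -0.2], "fingers": 1}, {"travel": [3, -41, 0], "delta_rot": [0, 0, -0.2], "fingers": 1}, {"travel": [3, -41, 0], "delta_rot": [0, 0, -0.2], "fingers": 1}, {"travel": [4, -41, 0], "delta_rot": [0, 0, -0.2], "fingers": 1}, {"travel": [4, -41, 0], "delta_rot": [0, 0, -0.2], "fingers": 1}, {"travel": [4, -41, 0], "delta_rot": [0, 0, -0.2], "fingers": 1}, {"travel": [4, -36, 0], "delta_rot": [0, 0, -0.2], "fingers": 1}, {"travel": [0, 0, 0], "delta_rot": [0, 0, 0], "fingers": 1}]'

```text
clock: 12.08
eef_pos: [454.4, 159.0, 196.0]
eef_rot: [-3.141, -0.0, 0.199]
wrist_force: [-0.9, -0.0, -2.5]
finger_gap: 63.6
```

```bash
python3 - <<'E'
from h import *
s,c,t,P=wrist("pics/w4.png"); print(s["clock"],s["finger_gap"],s["eef_pos"],np.degrees(s["eef_rot"]),s["wrist_force"])
m=near(P,584,184,85,84,100); print(rect(P,m)); 
q=P[m]; A=np.c_[q[:,:2]-q[:,:2].mean(0),np.ones(len(q))]; print("plane",np.linalg.lstsq(A,q[:,2],rcond=None)[0])
# case in hand, lid in tool frame
z=t[...,2]; m=(abs(t[...,0])<75)&(abs(t[...,1])<45)&(z<-40)&(z>-58)&(c["color"][...,2]>c["color"][...,0]+15); print("held",rect(t,m),t[m].min(0),t[m].max(0))
E
```

```text
12.075 63.58174159929608 [454.38741436 159.04022104 196.01298328] [-1.79992546e+02 -2.53083577e-02  1.13768144e+01] [-0.93860156 -0.02737881 -2.54910207]
(array([582.9, 184.5]), array([108.5,  64.4]), 11.4, np.float64(92.6), np.int64(8431))
plane [2.49379299e-05 7.15860193e-04 9.26380922e+01]
held (array([0.1, 0.1]), array([103.9,  63.9]), -0.1, np.float64(-50.1), np.int64(16990)) [-51.9270806  -31.85191946 -52.69582875] [ 52.03520536  32.02708635 -47.0872134 ]
```

View pics/w4.png

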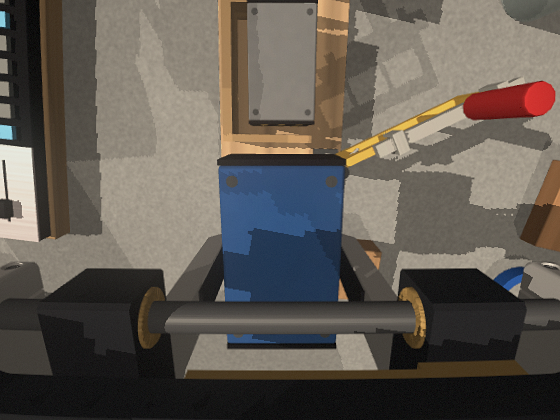

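The wrist view shows the held blue case centred in the jaws (lid at tool 0.1, 0.1), the second case ahead at about (282,60), and the gate open with its red handle at (520,100). Moving over the column and lowering.

Call:
send_rows --plan '[{"travel": [30, 0, 0], "delta_rot": [0, 0, 0], "fingers": 1}, {"travel": [40, 0, 0], "delta_rot": [0, 0, 0], "fingers": 1}, {"travel": [36, 0.5, 0], "delta_rot": [0, 0, 0], "fingers": 1}, {"travel": [20, 0, 10], "delta_rot": [0, 0, 0], "fingers": 1}, {"travel": [6, 0, 30], "delta_rot": [0, 0, 0], "fingers": 1}, {"travel": [0, 0, 30], "delta_rot": [0, 0, 0], "fingers": 1}, {"travel": [0, 0, 20], "delta_rot": [0, 0, 0], "fingers": 1}, {"travel": [0, 0, 12], "delta_rot": [0, 0, 0], "fingers": 1}, {"travel": [0, 0, 5], "delta_rot": [0, 0, 0], "fingers": 1}, {"travel": [0, 0, 0], "delta_rot": [0, 0, 0], "fingers": 1}, {"travel": [0, 0, 0], "delta_rot": [0, 0, 0], "fingers": 1}]'

```text
clock: 13.5
eef_pos: [584.8, 182.6, 89.3]
eef_rot: [-3.142, -0.001, 0.196]
wrist_force: [-0.4, 0.1, -2.7]
finger_gap: 64.0
```

Call:
send_rows --plan '[{"travel": [-0.7, -2, 2], "delta_rot": [0, 0, 0], "fingers": 1}, {"travel": [0, 0, 2], "delta_rot": [0, 0, 0], "fingers": 1}, {"travel": [0, 0, 1.5], "delta_rot": [0, 0, 0], "fingers": 1}, {"travel": [0, 0, 0], "delta_rot": [0, 0, 0], "fingers": 1}]'

```text
clock: 14.0
eef_pos: [583.3, 184.4, 82.9]
eef_rot: [-3.142, 0.0, 0.196]
wrist_force: [1.2, -0.6, -1.6]
finger_gap: 64.0
```

Call:
send_rows --plan '[{"travel": [0, 0, 0.8], "delta_rot": [0, 0, 0], "fingers": 1}, {"travel": [0, 0, 0], "delta_rot": [0, 0, 0], "fingers": 1}]'

```text
clock: 14.25
eef_pos: [583.4, 184.4, 82.7]
eef_rot: [-3.142, -0.0, 0.196]
wrist_force: [-3.2, -0.5, 4.0]
finger_gap: 63.6
```

Call:
send_rows --plan '[{"travel": [0, 0, 0], "delta_rot": [0, 0, 0], "fingers": -0.6}, {"travel": [0, 0, 0], "delta_rot": [0, 0, 0], "fingers": -1}, {"travel": [0, 0, 0], "delta_rot": [0, 0, 0], "fingers": -1}, {"travel": [0, 0, 0], "delta_rot": [0, 0, 0], "fingers": -1}, {"travel": [0, 0, 0], "delta_rot": [0, 0, 0], "fingers": -1}, {"travel": [0, 0, -10], "delta_rot": [0, 0, 0], "fingers": -1}, {"travel": [0, 0, -30], "delta_rot": [0, 0, 0], "fingers": -1}, {"travel": [0, 0, -40], "delta_rot": [0, 0, 0], "fingers": -1}, {"travel": [-45, 0, -40], "delta_rot": [0, 0, 0], "fingers": -1}, {"travel": [-50, 0, -10], "delta_rot": [0, 0, 0], "fingers": -1}, {"travel": [-30, 0, 0], "delta_rot": [0, 0, 0], "fingers": -1}, {"travel": [0, 0, 0], "delta_rot": [0, 0, 0], "fingers": -1}]'

```text
clock: 15.75
eef_pos: [460.0, 160.0, 213.7]
eef_rot: [-3.141, -0.002, 0.196]
wrist_force: [1.1, 1.0, -0.4]
finger_gap: 94.2
```

```bash
python3 - <<'E'
from h import *
s,c,t,P=wrist("pics/w5.png"); print(s["clock"],s["finger_gap"],s["eef_pos"],np.degrees(s["eef_rot"]),s["wrist_force"])
m=near(P,584,184,85,124,140); print("blue",rect(P,m)) 
q=P[m]; A=np.c_[q[:,:2]-q[:,:2].mean(0),np.ones(len(q))]; print("plane",np.linalg.lstsq(A,q[:,2],rcond=None)[0])
m=near(P,579,6,30,183,192);print("handle w",rect(P,m) if m.sum()>5 else 0)
for n in("top","side"):
    c=camera(n);P=cloud(c);print(n,rect(P,near(P,584,184,75,126,139)),rect(P,near(P,579,6,30,180,195)))
    print([np.round(W(c,d["at"])) for k in("gate_hinge","rack_seat","case_second_mid","case_low_mid","case_blue_mid") for d in tip_of(k,n)[:1]])
    cv2.imwrite(f"pics/{n}2.png",c["color"][...,::-1])
E
```

```text
15.75 94.21384479898823 [459.96303968 160.01895816 213.6615279 ] [-1.79991795e+02 -1.29435884e-01  1.12299024e+01] [ 1.12127015  0.97641995 -0.360509  ]
blue (array([582. , 183.8]), array([105. ,  64.5]), 11.6, np.float64(132.7), np.int64(9450))
plane [ 7.38275054e-04 -1.13710669e-04  1.32691048e+02]
handle w (array([579. ,   6.3]), array([23.2, 22.8]), 54.4, np.float64(187.3), np.int64(847))
top (array([584.8, 184.5]), array([112.1,  66.9]), 11.2, np.float64(131.4), np.int64(957)) (array([579.1,   4.8]), array([22.8, 21.9]), 44.1, np.float64(186.0), np.int64(68))
[array([499., 111., 164.]), array([582., 191.,  10.]), array([586., 185.,  75.]), array([589., 185.,  30.]), array([588., 186., 112.])]
side (array([585.1, 186.6]), array([111.2,  69. ]), 11.8, np.float64(132.4), np.int64(985)) (array([580.5,   7.9]), array([25.1, 21.5]), -77.0, np.float64(188.3), np.int64(59))
[array([498., 111., 170.]), array([586., 188.,  78.]), array([582., 186.,  31.]), array([590., 186., 111.])]
```

Step 1 looks good: the top view puts blue within 1 mm of the second case, with matching yaw and flat at 132.7 mm. Next, the handle at (579,6.3).

```bash
python3 - <<'E'
from h import *
plan([(579,6.3,213,128.3,13)],-1)
s=manip.read_state();print(s["joints"])
E
```

```text
13 end [579.    6.2 213. ] [-180.    -0.   128.3]
[{"travel": [6.6, 13.4, -0.1], "delta_rot": [-0.0, 0.0, -9.0], "fingers": -1}, {"travel": [4.4, 14.2, -0.1], "delta_rot": [-0.0, 0.0, -9.0], "fingers": -1}, {"travel": [2.2, 14.8, -0.1], "delta_rot": [-0.0, 0.0, -9.0], "fingers": -1}, {"travel": [-0.2, 14.9, -0.1], "delta_rot": [-0.0, 0.0, -9.0], "fingers": -1}, {"travel": [-2.5, 14.7, -0.1], "delta_rot": [-0.0, 0.0, -9.0], "fingers": -1}, {"travel": [-4.8, 14.1, -0.1], "delta_rot": [-0.0, 0.0, -9.0], "fingers": -1}, {"travel": [-6.9, 13.2, -0.1], "delta_rot": [-0.0, 0.0, -9.0], "fingers": -1}, {"travel": [-8.9, 12.0, -0.0], "delta_rot": [-0.0, -0.0, -9.0], "fingers": -1}, {"travel": [-10.7, 10.4, -0.1], "delta_rot": [-0.0, -0.0, -9.0], "fingers": -1}, {"travel": [-12.2, 8.7, -0.0], "delta_rot": [-0.0, -0.0, -9.0], "fingers": -1}, {"travel": [-13.4, 6.6, -0.1], "delta_rot": [-0.0, -0.0, -9.0], "fingers": -1}, {"travel": [-14.2, 4.5, -0.0], "delta_rot": [-0.0, -0.0, -9.0], "fingers": -1}, {"travel": [-14.8, 2.1, -0.1], "delta_rot": [-0.0, -0.0, -9.1], "fingers": -1}]
[2.59278919e-01 1.38923609e-01 1.65202137e+00 1.34749005e-05
 1.35084604e+00 1.63437739e+00]
```

View pics/w5.png

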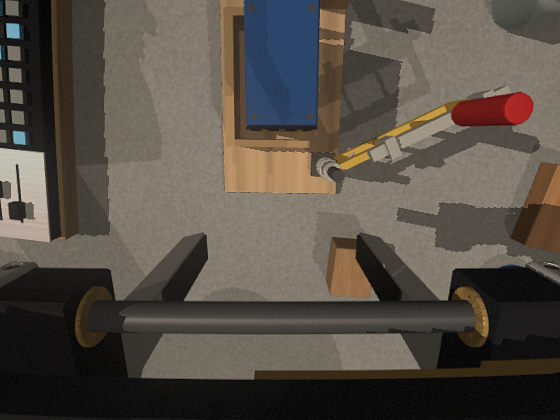

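The view shows blue seated square on the column, the hinge post at (325,168) and the handle at (520,108). I'll take the hinge axis from its depth.

```bash
python3 - <<'E'
from h import *
s,c,t,P=wrist()
for v in range(152,184,5): print(v,[ (int(u),*np.round(P[v,u]).astype(int)) for u in range(308,348,6)])
m=near(P,501,109,22,80,130); z=P[m][:,2]; print(m.sum(),np.percentile(z,[5,50,95]))
k=m&(P[...,2]>np.percentile(z,95)-5); print(rect(P,k),P[k].mean(0))
# rack outline
b=near(P,500,160,130,9,15); print("base",rect(P,b))
E
```

```text
152 [(308, np.int64(510), np.int64(134), np.int64(13)), (314, np.int64(511), np.int64(126), np.int64(13)), (320, np.int64(513), np.int64(119), np.int64(12)), (326, np.int64(514), np.int64(111), np.int64(13)), (332, np.int64(516), np.int64(104), np.int64(14)), (338, np.int64(517), np.int64(95), np.int64(12)), (344, np.int64(518), np.int64(85), np.int64(-1))]
157 [(308, np.int64(503), np.int64(133), np.int64(13)), (314, np.int64(505), np.int64(126), np.int64(23)), (320, np.int64(507), np.int64(118), np.int64(22)), (326, np.int64(509), np.int64(115), np.int64(46)), (332, np.int64(510), np.int64(104), np.int64(22)), (338, np.int64(512), np.int64(100), np.int64(43)), (344, np.int64(514), np.int64(97), np.int64(62))]
162 [(308, np.int64(497), np.int64(131), np.int64(12)), (314, np.int64(499), np.int64(125), np.int64(23)), (320, np.int64(503), np.int64(122), np.int64(58)), (326, np.int64(506), np.int64(118), np.int64(76)), (332, np.int64(508), np.int64(114), np.int64(90)), (338, np.int64(508), np.int64(105), np.int64(75)), (344, np.int64(511), np.int64(103), np.int64(93))]
167 [(308, np.int
[... 995 characters left out ...]
t64(113), np.int64(132)), (344, np.int64(499), np.int64(107), np.int64(131))]
182 [(308, np.int64(471), np.int64(126), np.int64(14)), (314, np.int64(473), np.int64(118), np.int64(13)), (320, np.int64(474), np.int64(110), np.int64(12)), (326, np.int64(476), np.int64(102), np.int64(13)), (332, np.int64(477), np.int64(94), np.int64(13)), (338, np.int64(493), np.int64(112), np.int64(131)), (344, np.int64(479), np.int64(75), np.int64(0))]
442 [ 86.8253738   96.83557902 129.50388338]
(array([498.8, 112.5]), array([12.3, 10.4]), -86.0, np.float64(129.6), np.int64(43)) [498.59872338 113.17756972 129.05633001]
base (array([534.8, 175.2]), array([175.1, 150.6]), 10.4, np.float64(12.6), np.int64(7858))
```

Call:
send_rows --plan '[{"travel": [6.5, 13.5, 0], "delta_rot": [0, 0, -9], "fingers": -1}, {"travel": [4.5, 14, 0], "delta_rot": [0, 0, -9], "fingers": -1}, {"travel": [2, 15, 0], "delta_rot": [0, 0, -9], "fingers": -1}, {"travel": [0, 15, 0], "delta_rot": [0, 0, -9], "fingers": -1}, {"travel": [-2.5, 14.5, 0], "delta_rot": [0, 0, -9], "fingers": -1}, {"travel": [-5, 14, 0], "delta_rot": [0, 0, -9], "fingers": -1}, {"travel": [-7, 13, 0], "delta_rot": [0, 0, -9], "fingers": -1}, {"travel": [-9, 12, 0], "delta_rot": [0, 0, -9], "fingers": -1}, {"travel": [-10.5, 10.5, 0], "delta_rot": [0, 0, -9], "fingers": -1}, {"travel": [-12, 8.5, 0], "delta_rot": [0, 0, -9], "fingers": -1}, {"travel": [-13.5, 6.5, 0], "delta_rot": [0, 0, -9], "fingers": -1}, {"travel": [-14, 4.5, 0], "delta_rot": [0, 0, -9], "fingers": -1}, {"travel": [-15, 2, 0], "delta_rot": [0, 0, -9], "fingers": -1}, {"travel": [0, 0, 0], "delta_rot": [0, 0, 0], "fingers": -1}]'

```text
clock: 18.2
eef_pos: [578.4, 5.8, 211.9]
eef_rot: [-3.141, -0.0, 2.236]
wrist_force: [-0.6, -0.3, -0.2]
finger_gap: 94.0
```

Call:
send_rows --plan '[{"travel": [0, 0, 30], "delta_rot": [0, 0, 0], "fingers": -1}, {"travel": [0, 0, 30], "delta_rot": [0, 0, 0], "fingers": -1}, {"travel": [0, 0, 20], "delta_rot": [0, 0, 0], "fingers": 0}, {"travel": [0, 0, 8], "delta_rot": [0, 0, 0], "fingers": 0}, {"travel": [0, 0, 0], "delta_rot": [0, 0, 0], "fingers": 1}, {"travel": [0, 0, 0], "delta_rot": [0, 0, 0], "fingers": 1}, {"travel": [0, 0, 0], "delta_rot": [0, 0, 0], "fingers": 1}, {"travel": [0, 0, 0], "delta_rot": [0, 0, 0], "fingers": 1}, {"travel": [0, 0, 0], "delta_rot": [0, 0, 0], "fingers": 1}, {"travel": [0, 0, 0], "delta_rot": [0, 0, 0], "fingers": 1}, {"travel": [0, 0, 0], "delta_rot": [0, 0, 0], "fingers": 1}]' --grip_force 35

```text
clock: 19.58
eef_pos: [579.2, 6.9, 124.4]
eef_rot: [3.139, 0.001, 2.238]
wrist_force: [8.5, 4.2, -2.2]
finger_gap: 23.3
```

Call:
send_rows --plan '[{"travel": [1.5, 0.5, 0], "delta_rot": [0, 0, 0], "fingers": 1}, {"travel": [1.5, 0.5, 0], "delta_rot": [0, 0, 0], "fingers": 1}, {"travel": [0, 0, 0], "delta_rot": [0, 0, 0], "fingers": 1}]'

```text
clock: 19.95
eef_pos: [577.6, 9.5, 124.3]
eef_rot: [3.14, 0.001, 2.238]
wrist_force: [5.3, 2.5, -0.6]
finger_gap: 23.5
```

Call:
send_rows --plan '[{"travel": [1.5, 0, 0], "delta_rot": [0, 0, 0], "fingers": 1}, {"travel": [0, 0, 0], "delta_rot": [0, 0, 0], "fingers": 1}]'

```text
clock: 20.2
eef_pos: [576.7, 10.7, 124.3]
eef_rot: [3.14, 0.001, 2.238]
wrist_force: [5.0, 2.5, -1.0]
finger_gap: 23.8
```

Call:
send_rows --plan '[{"travel": [1, 0, 0], "delta_rot": [0, 0, 0], "fingers": 1}, {"travel": [0, 0, 0], "delta_rot": [0, 0, 0], "fingers": 1}]'

```text
clock: 20.45
eef_pos: [576.1, 11.4, 124.3]
eef_rot: [3.14, 0.001, 2.238]
wrist_force: [5.7, 2.6, -0.7]
finger_gap: 23.5
```

Call:
send_rows --plan '[{"travel": [1, 0.5, 0], "delta_rot": [0, 0, 0], "fingers": 1}, {"travel": [0, 0, 0], "delta_rot": [0, 0, 0], "fingers": 1}]'

```text
clock: 20.7
eef_pos: [575.7, 12.3, 124.3]
eef_rot: [3.141, 0.0, 2.238]
wrist_force: [4.0, 1.6, 0.5]
finger_gap: 23.4
```

Call:
send_rows --plan '[{"travel": [1, 0, 0], "delta_rot": [0, 0, 0], "fingers": 1}, {"travel": [0, 0, 0], "delta_rot": [0, 0, 0], "fingers": 1}]'

```text
clock: 20.95
eef_pos: [574.9, 13.2, 124.3]
eef_rot: [3.141, 0.0, 2.238]
wrist_force: [4.9, 2.2, 1.2]
finger_gap: 23.3
```

Call:
send_rows --plan '[{"travel": [1, 0, 0], "delta_rot": [0, 0, 0], "fingers": 1}, {"travel": [0, 0, 0], "delta_rot": [0, 0, 0], "fingers": 1}]'

```text
clock: 21.2
eef_pos: [574.3, 14.0, 124.3]
eef_rot: [3.141, 0.0, 2.238]
wrist_force: [5.1, 1.1, 0.2]
finger_gap: 23.3
```

Call:
send_rows --plan '[{"travel": [1, 0, 0], "delta_rot": [0, 0, 0], "fingers": 1}, {"travel": [0, 0, 0], "delta_rot": [0, 0, 0], "fingers": 1}]'

```text
clock: 21.45
eef_pos: [573.7, 14.8, 124.3]
eef_rot: [3.141, 0.0, 2.238]
wrist_force: [4.6, 2.1, 0.3]
finger_gap: 23.4
```

Call:
send_rows --plan '[{"travel": [1, 0, 0], "delta_rot": [0, 0, 0], "fingers": 1}, {"travel": [0, 0, 0], "delta_rot": [0, 0, 0], "fingers": 1}]'

```text
clock: 21.7
eef_pos: [573.5, 14.9, 124.4]
eef_rot: [3.141, 0.002, 2.238]
wrist_force: [9.4, -2.6, -0.9]
finger_gap: 23.7
```

Bolt stop found at (573.5,14.9), force 8 N towards the hinge, so bolt = 0. That puts the hinge at about (497,113.6). I back off 2.5 mm and swing the gate along the arc, turning with it.

Call:
send_rows --plan '[{"travel": [-2.5, 0, 0], "delta_rot": [0, 0, 0], "fingers": 1}, {"travel": [0.1, 4.4, 0], "delta_rot": [0, 0, -2], "fingers": 1}, {"travel": [0.3, 8.8, 0], "delta_rot": [0, 0, -4], "fingers": 1}, {"travel": [0.3, 8.8, 0], "delta_rot": [0, 0, -4], "fingers": 1}, {"travel": [0.3, 8.8, 0], "delta_rot": [0, 0, -4], "fingers": 1}, {"travel": [0.3, 8.8, 0], "delta_rot": [0, 0, -4], "fingers": 1}, {"travel": [0.1, 4.4, 0], "delta_rot": [0, 0, -2], "fingers": 1}, {"travel": [0, 0, 0], "delta_rot": [0, 0, 0], "fingers": 1}]'

```text
clock: 22.7
eef_pos: [603.6, 46.0, 124.3]
eef_rot: [-3.141, 0.0, 2.587]
wrist_force: [-0.2, -3.8, 4.0]
finger_gap: 23.7
```

Call:
send_rows --plan '[{"travel": [-0.5, 4.4, 0], "delta_rot": [0, 0, -2], "fingers": 1}, {"travel": [0.3, 8.8, 0], "delta_rot": [0, 0, -4], "fingers": 1}, {"travel": [0.3, 8.8, 0], "delta_rot": [0, 0, -4], "fingers": 1}, {"travel": [0.3, 8.8, 0], "delta_rot": [0, 0, -4], "fingers": 1}, {"travel": [0.3, 8.8, 0], "delta_rot": [0, 0, -4], "fingers": 1}, {"travel": [0.1, 4.4, 0], "delta_rot": [0, 0, -2], "fingers": 1}, {"travel": [0, 0, 0], "delta_rot": [0, 0, 0], "fingers": 1}]'

```text
clock: 23.58
eef_pos: [620.5, 86.3, 124.2]
eef_rot: [-3.141, 0.001, 2.937]
wrist_force: [-0.4, -6.5, 3.8]
finger_gap: 23.4
```

Call:
send_rows --plan '[{"travel": [0, 4.4, 0], "delta_rot": [0, 0, -2], "fingers": 1}, {"travel": [0.3, 8.8, 0], "delta_rot": [0, 0, -4], "fingers": 1}, {"travel": [0.3, 8.8, 0], "delta_rot": [0, 0, -4], "fingers": 1}, {"travel": [0.3, 8.8, 0], "delta_rot": [0, 0, -4], "fingers": 1}, {"travel": [0.2, 6.6, 0], "delta_rot": [0, 0, -3], "fingers": 1}, {"travel": [0.1, 4.4, 0], "delta_rot": [0, 0, -2], "fingers": 1}, {"travel": [0, 0, 0], "delta_rot": [0, 0, 0], "fingers": 1}]'

```text
clock: 24.45
eef_pos: [622.4, 127.6, 124.3]
eef_rot: [-3.141, 0.001, -3.015]
wrist_force: [2.6, -7.2, 3.2]
finger_gap: 23.2
```

Call:
send_rows --plan '[{"travel": [0, 2.2, 0], "delta_rot": [0, 0, -1], "fingers": 1}, {"travel": [0, 2.2, 0], "delta_rot": [0, 0, -1], "fingers": 1}, {"travel": [0, 2.2, 0], "delta_rot": [0, 0, -1], "fingers": 1}, {"travel": [0, 0, 0], "delta_rot": [0, 0, 0], "fingers": 1}]'

```text
clock: 24.95
eef_pos: [621.5, 134.0, 124.3]
eef_rot: [-3.14, 0.001, -2.963]
wrist_force: [3.1, -6.4, 3.9]
finger_gap: 23.5
```

Call:
send_rows --plan '[{"travel": [0, 1.5, 0], "delta_rot": [0, 0, -0.5], "fingers": 1}, {"travel": [0, 0, 0], "delta_rot": [0, 0, 0], "fingers": 1}]'

```text
clock: 25.2
eef_pos: [621.3, 135.3, 124.3]
eef_rot: [-3.14, 0.001, -2.954]
wrist_force: [2.5, -6.9, 2.5]
finger_gap: 23.4
```

Call:
send_rows --plan '[{"travel": [0, 1.5, 0], "delta_rot": [0, 0, -0.5], "fingers": 1}, {"travel": [0, 0, 0], "delta_rot": [0, 0, 0], "fingers": 1}]'

```text
clock: 25.45
eef_pos: [621.2, 135.9, 124.3]
eef_rot: [-3.139, 0.001, -2.946]
wrist_force: [3.8, -12.9, 2.0]
finger_gap: 23.6
```

The gate is on its stop: force rises to 13 N with little further motion. I press a little more, hold, then slide the bolt home along the gate.

Call:
send_rows --plan '[{"travel": [0, 0.8, 0], "delta_rot": [0, 0, 0], "fingers": 1}, {"travel": [0, 0, 0], "delta_rot": [0, 0, 0], "fingers": 1}, {"travel": [-3, 0, 0], "delta_rot": [0, 0, 0], "fingers": 1}, {"travel": [-4, 0, 0], "delta_rot": [0, 0, 0], "fingers": 1}, {"travel": [-4, 0, 0], "delta_rot": [0, 0, 0], "fingers": 1}, {"travel": [0, 0, 0], "delta_rot": [0, 0, 0], "fingers": 1}]'

```text
clock: 26.2
eef_pos: [632.0, 138.2, 124.3]
eef_rot: [-3.138, 0.0, -2.947]
wrist_force: [4.2, -16.3, 3.4]
finger_gap: 23.6
```

Call:
send_rows --plan '[{"travel": [-3, 0, 0], "delta_rot": [0, 0, 0], "fingers": 1}, {"travel": [-4, 0, 0], "delta_rot": [0, 0, 0], "fingers": 1}, {"travel": [0, 0, 0], "delta_rot": [0, 0, 0], "fingers": 1}]'

```text
clock: 26.58
eef_pos: [638.8, 139.5, 124.2]
eef_rot: [-3.138, 0.0, -2.947]
wrist_force: [2.9, -16.8, 3.4]
finger_gap: 23.8
```

Call:
send_rows --plan '[{"travel": [-4, 0, 0], "delta_rot": [0, 0, 0], "fingers": 1}, {"travel": [-4, 0, 0], "delta_rot": [0, 0, 0], "fingers": 1}, {"travel": [-4, 0, 0], "delta_rot": [0, 0, 0], "fingers": 1}, {"travel": [0, 0, 0], "delta_rot": [0, 0, 0], "fingers": 1}]'

```text
clock: 27.08
eef_pos: [650.7, 141.8, 124.2]
eef_rot: [-3.138, 0.0, -2.947]
wrist_force: [4.2, -16.4, 3.6]
finger_gap: 23.6
```

Call:
send_rows --plan '[{"travel": [-3, 0, 0], "delta_rot": [0, 0, 0], "fingers": 1}, {"travel": [-3, 0, 0], "delta_rot": [0, 0, 0], "fingers": 1}, {"travel": [0, 0, 0], "delta_rot": [0, 0, 0], "fingers": 1}]'

```text
clock: 27.45
eef_pos: [656.4, 142.9, 124.2]
eef_rot: [-3.138, 0.0, -2.947]
wrist_force: [3.0, -17.2, 4.1]
finger_gap: 23.5
```

Call:
send_rows --plan '[{"travel": [-2, 0, 0], "delta_rot": [0, 0, 0], "fingers": 1}, {"travel": [0, 0, 0], "delta_rot": [0, 0, 0], "fingers": 1}]'

```text
clock: 27.7
eef_pos: [658.3, 143.2, 124.2]
eef_rot: [-3.138, 0.0, -2.947]
wrist_force: [2.6, -16.5, 3.4]
finger_gap: 23.4
```

Call:
send_rows --plan '[{"travel": [-1, 0, 0], "delta_rot": [0, 0, 0], "fingers": 1}, {"travel": [0, 0, 0], "delta_rot": [0, 0, 0], "fingers": 1}]'

```text
clock: 27.95
eef_pos: [659.2, 143.4, 124.2]
eef_rot: [-3.138, -0.0, -2.947]
wrist_force: [2.4, -16.6, 4.3]
finger_gap: 23.6
```

Call:
send_rows --plan '[{"travel": [-1, 0, 0], "delta_rot": [0, 0, 0], "fingers": 1}, {"travel": [0, 0, 0], "delta_rot": [0, 0, 0], "fingers": 1}]'

```text
clock: 28.2
eef_pos: [660.1, 143.6, 124.2]
eef_rot: [-3.138, -0.0, -2.947]
wrist_force: [1.4, -16.5, 4.1]
finger_gap: 23.7
```

Call:
send_rows --plan '[{"travel": [0, -2, 0], "delta_rot": [0, 0, 0], "fingers": 1}, {"travel": [0, -2, 0], "delta_rot": [0, 0, 0], "fingers": 1}, {"travel": [0, 0, 0], "delta_rot": [0, 0, 0], "fingers": 1}]'

```text
clock: 28.58
eef_pos: [660.5, 141.6, 124.2]
eef_rot: [-3.141, -0.0, -2.946]
wrist_force: [0.1, -4.5, 3.7]
finger_gap: 23.6
```

Call:
send_rows --plan '[{"travel": [0, -2, 0], "delta_rot": [0, 0, 0], "fingers": 1}, {"travel": [0, 0, 0], "delta_rot": [0, 0, 0], "fingers": 1}]'

```text
clock: 28.82
eef_pos: [660.8, 140.1, 124.2]
eef_rot: [3.142, -0.0, -2.946]
wrist_force: [-1.4, -3.0, 4.3]
finger_gap: 24.0
```

Call:
send_rows --plan '[{"travel": [0, -1.5, 0], "delta_rot": [0, 0, 0], "fingers": 1}, {"travel": [0, 0, 0], "delta_rot": [0, 0, 0], "fingers": 1}]'

```text
clock: 29.08
eef_pos: [661.0, 138.8, 124.2]
eef_rot: [3.141, -0.0, -2.946]
wrist_force: [-3.3, -2.8, 4.2]
finger_gap: 23.4
```

Call:
send_rows --plan '[{"travel": [0, -1.5, 0], "delta_rot": [0, 0, 0], "fingers": 1}, {"travel": [0, 0, 0], "delta_rot": [0, 0, 0], "fingers": 1}]'

```text
clock: 29.32
eef_pos: [661.1, 137.8, 124.2]
eef_rot: [3.141, -0.0, -2.946]
wrist_force: [-4.7, 0.2, 4.6]
finger_gap: 23.6
```

The lip now carries the spring (tangential force has gone from -4 N to about +1 N) and the bolt is at its outer stop. Releasing and rising.

Call:
send_rows --plan '[{"travel": [0.8, 0, 0], "delta_rot": [0, 0, 0], "fingers": 1}, {"travel": [0, 0, 0], "delta_rot": [0, 0, 0], "fingers": 0.3}, {"travel": [0, 0, 0], "delta_rot": [0, 0, 0], "fingers": 0}, {"travel": [0, 0, 0], "delta_rot": [0, 0, 0], "fingers": 0}, {"travel": [0, 0, 0], "delta_rot": [0, 0, 0], "fingers": 0}, {"travel": [0, 0, -15], "delta_rot": [0, 0, 0], "fingers": 0}, {"travel": [0, 0, -35], "delta_rot": [0, 0, 0], "fingers": 0}, {"travel": [0, 0, -40], "delta_rot": [0, 0, 0], "fingers": 0}, {"travel": [50, 0, -10], "delta_rot": [0, 0, 0], "fingers": 0}, {"travel": [60, 30, 0], "delta_rot": [0, 0, 0], "fingers": 0}, {"travel": [60, 50, 0], "delta_rot": [0, 0, 0], "fingers": 0}, {"travel": [50, 40, 0], "delta_rot": [0, 0, 0], "fingers": 0}, {"travel": [0, 0, 0], "delta_rot": [0, 0, 0], "fingers": 0}]'

```text
clock: 30.95
eef_pos: [438.8, 204.2, 226.0]
eef_rot: [3.141, 0.002, -2.943]
wrist_force: [0.6, 0.5, -0.2]
finger_gap: 47.2
```

```bash
python3 - <<'E'
from h import *
s=manip.read_state(); print(s["clock"],s["eef_pos"],s["wrist_force"],s["finger_gap"])
im=[]
for n in("top","side"):
    c=camera(n);P=cloud(c); print(n,"blue",rect(P,near(P,584,184,75,126,139)),"handle",rect(P,near(P,660,138,40,180,195)))
    for k in ("case_second_mid","case_low_mid","offcut_mid","jar_foot","driver_grip","tape_foot","carton_foot"): print(k,[np.round(W(c,d["at"])).tolist() for d in tip_of(k,n)[:1]])
    a=c["color"]; a=a[90:300,60:340] if n=="top" else a[190:400,120:400]; im.append(cv2.resize(a,(400,300),interpolation=cv2.INTER_CUBIC))
cv2.imwrite("pics/end.png",np.hstack(im)[...,::-1])
E
```

```text
30.95 [438.81676876 204.16336115 226.04014121] [ 0.64661199  0.45346705 -0.17170094] 47.21762213676602
top blue (array([584.9, 184.1]), array([111.9,  66.8]), 11.4, np.float64(131.4), np.int64(966)) handle (array([661.4, 136.4]), array([24.3, 22. ]), 57.6, np.float64(185.5), np.int64(70))
case_second_mid [[586.0, 184.0, 73.0]]
case_low_mid [[588.0, 189.0, 32.0]]
offcut_mid [[505.0, -216.0, 15.0]]
jar_foot [[741.0, -83.0, 2.0]]
driver_grip [[673.0, -315.0, 13.0]]
tape_foot [[367.0, -217.0, 3.0]]
carton_foot [[369.0, 46.0, 4.0]]
side blue (array([585.2, 185.8]), array([111.3,  68.7]), 11.1, np.float64(132.4), np.int64(984)) handle (array([661.2, 139.3]), array([23.3, 21.6]), 89.8, np.float64(186.8), np.int64(69))
case_second_mid [[584.0, 185.0, 77.0]]
case_low_mid [[584.0, 184.0, 30.0]]
offcut_mid []
jar_foot [[740.0, -77.0, 0.0]]
driver_grip [[677.0, -315.0, 13.0]]
tape_foot [[365.0, -214.0, 4.0]]
carton_foot [[365.0, 45.0, 7.0]]
```

View pics/end.png

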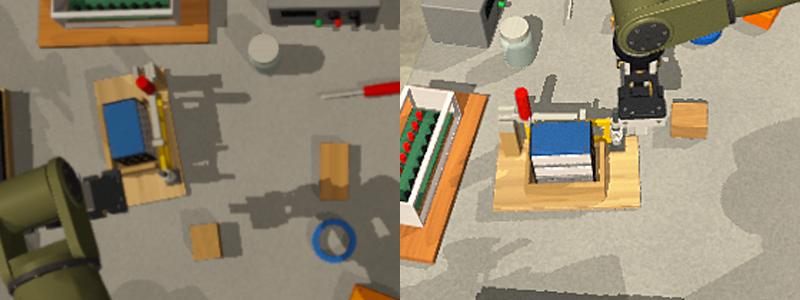

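The picture shows the gate shut with the red handle at the keeper end (145,85 in the left panel), the blue case square on the column, and everything else in place. The handle is still at (661,137.5), the position where I let go. Handing in.

```bash
python3 -c "
from cell import manip; print(manip.sign_off())"
```

```text
the job is handed in; nothing more can be done
None
```

The blue case is stacked on the column, and the gate is shut and bolted. I handed the job in at about 31 s; the hand-in gives no verdict.

**What I did**
- I gripped the blue case, set it on the second case and let go with the gate still open.
- I drew the bolt back to its stop, swung the gate shut onto its stop, and held it there while sliding the bolt to its outer stop.
- I eased off until the keeper lip carried the spring, then let go and moved clear.

**Last checks**

| Check | Result |
|---|---|
| Blue case position | within about 1 mm of where the second case's top measured |
| Blue case yaw | 11.4°, same as the second case |
| Blue case top | 131.4 mm (top camera) and 132.4 mm (side camera); 132 expected |
| Handle after release | about 165 mm from the hinge, so bolt about 40 mm home |
| Gate angle | about 0.03 rad, stayed shut after letting go |
| Other things on the bench | no shift of more than about 5 mm seen, which is near the detectors' accuracy |

**What disagreed**
- **Fingertips:** `manip.tip_reach` gives +19 mm, but the wrist depth showed the tips at about -21 mm. My first grasp closed on air above the lid without touching it. I used the measured value after that.
- **Column offset:** from the hinge estimate, the column sits about 5 mm from mid-bay, inside the 15 mm limit.
- **Lower case:** the two cameras put the lowest case up to 4 mm apart, so I could not check its position more closely than that.

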